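Set the two-dial code and bolt the strongbox

ROBOT

A 6-joint arm with a two-finger parallel gripper is mounted at the origin on a cart in front of the work surface, level with it; the furniture and walls round the work are solid. World frame = base frame: x ahead of the robot, y to its left, z up, the work surface at z = 0. Lengths are in mm, angles in rad, forces in N, time in s.
With the tool pointing down it reaches from about 250 to 725 mm from the base axis. Payload 4 kg.
Tool frame: the origin (TCP) lies on the centre line of the jaws, within the pads' length; the fingertips stand 22 mm ahead of it and the grasp point (between the pads) lies 3 mm ahead of it; z points along the fingers, y is the direction in which the jaws open and shut (so a half turn about z gives the same grasp; the last joint's range is limited). The gripper opens to 85 mm and grips with 20 to 120 N. Pads are 22 mm wide; open, the fingers measure 114 mm over their backs; the gripper's body (76 mm by 85 mm) begins 54 mm behind the grasp point. The pads swing forward as they close: fully open they stand 13 mm farther back than shut.
Start: joints at [-1.127, 0.241, 0.005, 1.335, 0, 1.571], TCP at [214.685, -451.564, 253.306] pointing down, gripper open.
Joint ranges: [-2.72, 2.72], [-1.05, 1.87], [-1.09, 1.28], [-1.99, 2.15], [-1.42, 1.44], [-3.14, 3.14]. Speed limits (rad/s): [2.79, 2.79, 3.14, 3.14, 3.14, 3.14].

INTERFACE

Orientations are given as [roll, pitch, yaw] about the fixed x, y, z axes, in that order (R = Rz(yaw) Ry(pitch) Rx(roll)).
In Python, from plant import observe, read_camera, camera_info, job_done, recognise, tip_of gives the robot as it stands.
- The arm moves only by the tool step_arm, never from a script. Its argument "steps" is a list of rows, each a list of 3 entries, a list of its own where there are three numbers: the shift along the world's x, y, z in units of 0.12 m (1.0 is 0.12 m), then the turn, a rotation vector about the world's x, y, z in units of 90 degrees (1.0 is 90 degrees), then the closure, from 0 (fully open) to 1 (shut). In form: [[[tx, ty, tz], [ax, ay, az], fingers], ...]. A call has 1 to 5 rows; each row is the pose to reach, as a shift and turn from the pose commanded when the call began; what a row does not reach only later rows make up. A row lasts 1/12 s, in which the tool goes at most 41.7 mm and 7.16 degrees, less where a joint would pass 70% of its speed; a pose out of reach is approached as far as the arm can. A call with a number of a shift or a turn outside -1 to 1 is refused whole. A call with a gripper value outside its range is refused whole. The fingers move at their own pace and stop on an object; the grip force is fixed at half the most. Time passes only in rows, so rows that repeat a pose let the fingers close. It gives the time, the measured TCP pose, the force and the opening at its end, in the units of the state.
- observe(): the state, without advancing time (a new reading comes with each control period).
- read_camera(name): name is "scene" or "top" or "wrist"; returns the picture (420x560x3 uint8, red, green, blue); there is no depth.
- camera_info(name): a dict with "fx", "fy", "cx", "cy" (pixels), "R" (3x3) and "t" (3): a world point X has camera coordinates R X + t. Camera axes: x right, y down, z forward; pixel columns grow to the right and rows downward; lengths in mm; the calibration is good to about 2 mm. A picture is of the moment at which its call begins: read the wrist's pose just before it. camera_info takes no time and is no camera call; for the wrist camera it gives the pose at the moment of the call.
- job_done(): hands the job in, once; it reports no verdict.
Trained networks look in the newest picture that a camera, given by its name, has taken for a name from the list of things; names that differ only in an ending like _2 or _b are one class to them, and where a whole thing is asked for, a point or a joint stands for the part that bears it (a point fixed in the world has none). Each returns a list of dicts, best first, with "p" (0 to 1); they miss things now and then, are a little off and sometimes report something else, mostly with a low value. They report only what shows in the picture. A call takes as long as a camera call.
- recognise(query, camera): "extent" ([left, top, right, bottom] in pixels, round what is visible of it).
- tip_of(query, camera): "position" ([column, row] in pixels: a listed point, or the origin of a listed thing).
The state is a dict: "clock": time; "joint_positions": joint angles; "qd": joint speeds; "joint_torque": joint torques, N m; "tcp_pos": TCP position; "orientation": TCP orientation; "contact_force": force on the tool from outside, world axes, zero at the start; "wrist_torque": the same for the moment, N m; "width": opening from 0.0 (shut) to 1.0 (fully open).
Only numpy, scipy, OpenCV 4.12 (cv2) and the standard library are available. Lean on these libraries where they do the work, as an engineer would, in place of code of your own. Each camera call takes 0.05 s, during which the arm holds its last target. There are 200 camera calls.

TASK

Lock the small strongbox: turn its left dial to the three-dot mark and its right dial to the two-dot mark, and only then push the loose steel bolt forward under the bridge bar until it is fully home against its stop. Leave both dials on their marks and do not shift the tape roll, the hub or the spanner lying around.

Things in the scene. Friction and masses are not known exactly. Their poses are not given: they have to be found in the camera images.
- strongbox: Low grey steel box that cannot be moved, 220 mm long (x, -160 to +60 mm of its origin), 174 wide (y), lid 45 mm above the worktop. Origin: underside, below the middle of the line between the two dials; +x away from the robot, the way the bolt goes, +y left, z up. In front of its bridge bar two guide rails for the bolt, 8 mm high, 43 apart, 55 over their outer faces.
- bridge_mid (a point): Middle of the underside of the fixed aluminium bridge bar across the lid, at [0, 0, 58] mm on the strongbox's axes (same axes). The bar is 74 mm deep (x), 168 wide (y), 10 thick, carries both dials (tops 107 mm above the worktop) and leaves a slot 13 mm high. Under each dial a hidden cam blocks the bolt at other marks; within 0.2 rad of the code it is clear.
- dial_left_grip (a point): Left dial: black skirt 41 mm across with an upright bar grip (40 mm long along the pointer, 12 thick, 28 tall) and a white pointer at one end, on a dark face 69 mm across with marks of 1 to 4 white dots on its far half. Point: on the dial's axis, 9 mm below the bar's top, 19 mm above the skirt, at [0, +46, 98] mm on the strongbox's axes. Its x points along the pointer, z up.
- dial_right_grip (a point): Right dial: black skirt 41 mm across with an upright bar grip (40 mm long along the pointer, 12 thick, 28 tall) and a white pointer at one end, on a dark face 69 mm across with marks of 1 to 4 white dots on its far half. Point: on the dial's axis, 9 mm below the bar's top, 19 mm above the skirt, at [0, -46, 98] mm on the strongbox's axes. Its x points along the pointer, z up.
- dial_left (a joint): The left dial's angle: 0 with the pointer on the one-dot mark, 0.7 on two dots, 1.4 on three, 2.1 on four (end stops at 0 and 2.1); grows clockwise seen from above. Measured anticlockwise from the strongbox's +x, the pointer's direction is 1.05 minus this value. Plain friction, 0.05 N m, no clicks, no spring: it stays where it is left.
- dial_right (a joint): The right dial's angle: 0 with the pointer on the one-dot mark, 0.7 on two dots, 1.4 on three, 2.1 on four (end stops at 0 and 2.1); grows clockwise seen from above. Measured anticlockwise from the strongbox's +x, the pointer's direction is 1.05 minus this value. Plain friction, 0.05 N m, no clicks, no spring: it stays where it is left.
- bolt_grip (a point): Loose steel bolt: plate 116 x 40 x 8 mm, about 0.25 kg, flat on the lid between the rails, with an upright fin to hold it by (14 mm thick across y, 30 long in x, top 49 above the plate's underside). Point: middle of the fin, 35 mm above the underside, 14 below the fin's top; x points to the nose, 96 mm ahead, z up. Starts 82 to 92 mm in front of bolt_home.
- bolt_home (a point): Where the point bolt_grip is when the bolt is fully home with its nose against the fixed stop block: at [-58, 0, 80] mm on the strongbox's axes, same axes.
- bolt: The same bolt; origin on its underside below the fin, x to the nose.
- tape_roll: Bystander: black roll of tape lying flat, 62 x 59 x 19 mm; origin under its centre.
- front_hub: Bystander: metal bicycle hub with axle lying behind the box, 55 x 130 x 55 mm; origin under its centre, axle along its y.
- spanner: Bystander: flat chromed open-ended spanner, 30 x 173 x 6 mm, lying in front of the box; origin under its centre, length along its y.

How it is judged:
By the outcome, as a careful person would: the job done as asked, in the order asked, and still so for the second after the job is handed in, with the robot touching nothing.
It also fails if it takes over 58 s, if anything falls off the work surface, if the arm or the gripper's body presses on something with over 40 N, if the wrist force passes 120 N, or if a joint passes its speed limit or range.

## Working session

There is one attempt and no reset: what is moved stays moved. The work goes in short steps, Python scripts to look and compute and a tool call to move; the robot and the scene stay as the last step left them, time stands still between calls to the robot, and variables do not carry over. Pictures are saved under pics/ and viewed, about 8 in all and at most 12, crops included, and the job is handed in when it is done.

Besides the shell and the picture viewer there is one more tool, called in YAML: its name, and indented under it one key for each argument. step_arm: Moves the arm, as the interface text tells. Shifts and turns lie within -1 to 1; 1 stands for 0.12 m of shift or 90 degrees of turn. Its arguments: {"type":"object","properties":{"steps":{"type":"array","items":{"type":"array"}}},"required":["steps"]}

```bash
mkdir -p pics
cat > h.py <<'E'
import numpy as np,cv2
from plant import *
def snap(n,f):
    im=read_camera(n); cv2.imwrite('pics/'+f,im[:,:,::-1]); return im
def back(n,px,z,ci=None):
    c=ci or camera_info(n); R=np.array(c['R']);t=np.array(c['t'])
    d=R.T@np.array([(px[0]-c['cx'])/c['fx'],(px[1]-c['cy'])/c['fy'],1]); o=-R.T@t
    return o+d*(z-o[2])/d[2]
def proj(n,X,ci=None):
    c=ci or camera_info(n); p=np.array(c['R'])@np.array(X)+np.array(c['t'])
    return np.array([p[0]/p[2]*c['fx']+c['cx'],p[1]/p[2]*c['fy']+c['cy']])
E
python3 - <<'E'
from h import *
o=observe();print(o)
for n in('top','scene'):
    snap(n,n+'0.png'); c=camera_info(n); print(n,-np.array(c['R']).T@np.array(c['t']))
    for q,z in(('strongbox',0),('bridge_mid',58),('dial_left_grip',98),('dial_right_grip',98),('bolt_grip',80),('bolt_home',80),('tape_roll',0),('front_hub',0),('spanner',0)):
        for r in tip_of(q,n)[:2]: print(q,round(r['p'],2),np.round(r['position']),np.round(back(n,r['position'],z)))
E
cd pics; python3 -c "
import cv2;import numpy as np
cv2.imwrite('a.png',np.hstack([cv2.imread('top0.png'),cv2.imread('scene0.png')])[:, :])"
```

```text
{'clock': 0.0, 'joint_positions': array([-1.12699897e+00,  2.41437497e-01,  3.72451917e-03,  1.33523225e+00,
        3.70684376e-05,  1.57080746e+00]), 'qd': array([ 2.53439692e-03,  7.73269548e-05, -9.01524397e-05, -2.91840447e-04,
       -7.60045617e-04,  1.10337332e-04]), 'joint_torque': array([ 1.08583408e-03, -3.72322655e+01,  2.52404684e+01,  1.69647415e-02,
        1.47994861e-04, -2.52181636e-06]), 'tcp_pos': array([ 214.43853541, -451.01899041,  252.40080459]), 'orientation': array([-3.13944375e+00, -3.70444358e-05,  4.43786143e-01]), 'contact_force': array([-0.37444253,  0.2439739 ,  0.22429716]), 'wrist_torque': array([-0.01236348, -0.01291229, -0.04083033]), 'width': 0.9990735310459343}
top [ 442.21734837 -102.35784978 1202.60941652]
strongbox 0.61 [324. 203.] [ 602. -195.    0.]
strongbox 0.59 [317. 197.] [ 617. -179.    0.]
bridge_mid 0.92 [319. 199.] [ 604. -180.   58.]
dial_left_grip 0.58 [304. 198.] [ 602. -143.   98.]
dial_right_grip 0.49 [339. 194.] [ 609. -225.   98.]
bolt_grip 0.88 [328. 258.] [ 460. -197.   80.]
bolt_home 0.73 [326. 220.] [ 549. -194.   80.]
bolt_home 0.72 [302. 197.] [ 606. -138.   80.]
tape_roll 0.58 [238. 169.] [693.  25.   0.]
front_hub 0.79 [319. 136.] [ 778. -188.    0.]
spanner 0.93 [333. 305.] [ 344. -214.    0.]
scene [  83.11584676 -917.69064021  897.96936555]
strongbox 0.93 [312. 245.] [ 610. -183.    0.]
strongbox 0.25 [312. 227.] [ 644. -131.    0.]
bridge_mid 0.86 [312. 226.] [ 611. -180.   58.]
bridge_mid 0.54 [293. 231.] [ 564. -172.   58.]
dial_left_grip 0.64 [302. 206.] [ 602. -148.   98.]
dial_right_grip 0.71 [324. 225.] [ 609. -226.   98.]
bolt_grip 0.78 [259. 245.] [ 467. -190.   80.]
bolt_home 0.83 [292. 231.] [ 551. -189.   80.]
tape_roll 0.84 [293. 185.] [694.  33.   0.]
tape_roll 0.24 [325. 225.] [ 675. -143.   -0.]
front_hub 0.69 [369. 223.] [ 774. -193.   -0.]
spanner 0.45 [214. 301.] [ 339. -216.    0.]
```

View pics/top0.png

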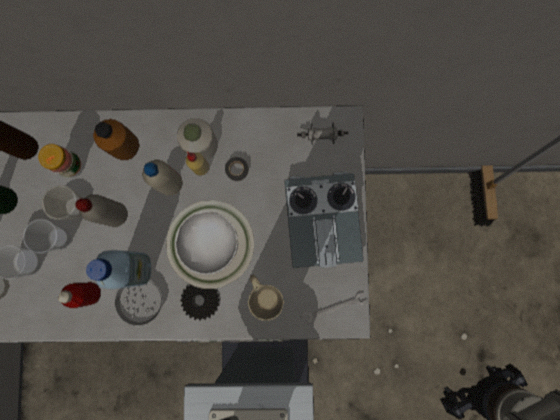

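View pics/scene0.png

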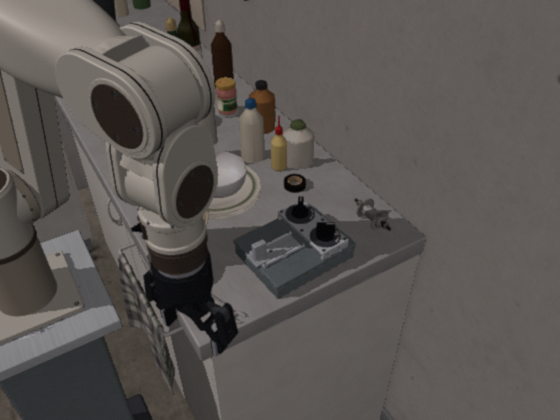

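Top shows the dials at about (304,198) and (341,195), the bolt at about (328,245), yaw ≈ +0.06. Scene agrees. I'm moving above the box for a close look.

step_arm:
  steps:
    - [[0.27,0.22,0.1],[0,0,-0.05],0]
    - [[0.54,0.43,0.2],[0,0,-0.1],0]
    - [[0.8,0.65,0.3],[0,0,-0.15],0]
    - [[0.98,0.8,0.4],[0,0,-0.2],0]
    - [[1,0.85,0.4],[0,0,-0.24],0]

```text
clock: 1.42
tcp_pos: [338.8, -347.8, 303.9]
orientation: [3.139, -0.005, 0.068]
contact_force: [0.5, -0.3, 0.8]
width: 1.002
```

step_arm:
  steps:
    - [[0.27,0.22,0],[0,0,0],0]
    - [[0.54,0.43,0],[0,0,0],0]
    - [[0.8,0.65,0],[0,0,0],0]
    - [[1,0.85,0],[0,0,0],0]
    - [[1,0.98,0],[0,0,0],0]

```text
clock: 1.83
tcp_pos: [458.5, -229.6, 300.6]
orientation: [-3.141, -0.002, 0.071]
contact_force: [-0.7, -0.1, 0.1]
width: 1.001
```

step_arm:
  steps:
    - [[0.25,0.15,0],[0,0,0],0]
    - [[0.5,0.3,0],[0,0,0],0]
    - [[0.5,0.3,0],[0,0,0],0]
    - [[0.5,0.3,0],[0,0,0],0]
    - [[0.5,0.3,0],[0,0,0],0]

```text
clock: 2.25
tcp_pos: [514.4, -195.9, 301.0]
orientation: [-3.142, 0.001, 0.067]
contact_force: [-0.2, -0.1, -0.3]
width: 1.0
```

```bash
cat > look.py <<'E'
import sys
from h import *
o=observe();print(o['clock'],o['tcp_pos'],o['orientation'],o['joint_positions'][[0,5]])
c=camera_info('wrist'); snap('wrist',sys.argv[1]); print(-np.array(c['R']).T@np.array(c['t']))
import json; json.dump({k:np.array(v).tolist() for k,v in c.items()},open('ci.json','w'))
for q,z in(('bridge_mid',58),('dial_left_grip',98),('dial_right_grip',98),('bolt_grip',80),('bolt_home',80)):
    for r in tip_of(q,'wrist')[:2]: print(q,round(r['p'],2),np.round(r['position']),np.round(back('wrist',r['position'],z,c)))
E
python3 look.py w1.png
```

```text
2.25 [ 514.42515712 -195.88638828  300.97718948] [-3.14151432e+00  1.09190491e-03  6.73374844e-02] [-0.36363761  2.7106178 ]
[ 582.16210525 -192.22957182  421.48464169]
bridge_mid 0.59 [279.  88.] [ 603. -189.   58.]
dial_left_grip 0.76 [230.  84.] [ 601. -147.   98.]
dial_right_grip 0.7 [326.  85.] [ 606. -231.   98.]
bolt_grip 0.97 [278. 235.] [ 458. -199.   80.]
```

View pics/w1.png

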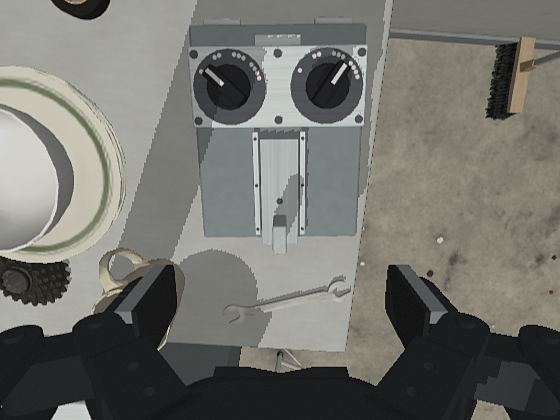

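```bash
python3 -c "
import cv2
a=cv2.imread('pics/w1.png')[15:260,180:380]
cv2.imwrite('pics/w1c.png',cv2.resize(a[0:120],None,fx=4,fy=4,interpolation=cv2.INTER_CUBIC))"
```

```text
(no output)
```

View pics/w1c.png

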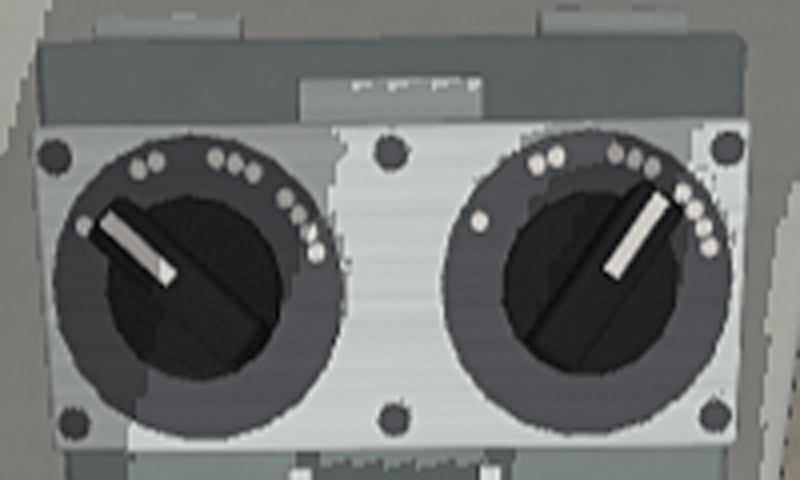

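Run:
```python
from h import *
import json; c=json.load(open('ci.json'))
B=lambda u,v,z: back('wrist',(u/4+180,v/4+15),z,c)
L=B(198,287,70);R=B(587,282,70); print(L,R,np.linalg.norm(L-R)); d=L-R; print('mid',(L+R)/2,'yaw',np.arctan2(-d[0],d[1]))
Rv=[B(*p,68) for p in((55,158),(728,148),(75,423),(715,416))]; print(np.mean(Rv,0)); 
for a,b in((0,1),(2,3)): d=Rv[a]-Rv[b]; print(np.arctan2(-d[0],d[1]),np.linalg.norm(d))
for p,q in(((103,215),(170,277)),((660,200),(611,270))):
    d=B(*p,107)-B(*q,107);print('ptr',np.arctan2(d[1],d[0]),B(*p,107))
```

```text
[ 600.4795037  -142.78914436   70.        ] [ 607.83933201 -234.4776621    70.        ] 91.98342980567064
mid [ 604.15941785 -188.63340323   70.        ] yaw 0.08009816533588868
[ 603.17731485 -188.84341355   68.        ]
0.0817208159506764 156.31566803178103
0.07848803004223925 156.0171874043675
ptr 0.9006248404370569 [ 611.44098937 -127.78815279  107.        ]
ptr -0.544170010924615 [ 622.24715033 -243.54036495  107.        ]
```

Rivet and face fits agree. The box is at (604,-188.7) with yaw 0.080. The left dial is at about 0.2 and the right at about 1.67. Joint 6's range requires the flipped wrist, so I'm turning it half round.

step_arm:
  steps:
    - [[0,0,0],[0,0,0.078],0.4]
    - [[0,0,0],[0,0,0.156],0.4]
    - [[0,0,0],[0,0,0.234],0.4]
    - [[0,0,0],[0,0,0.312],0.4]
    - [[0,0,0],[0,0,0.39],0.4]

```text
clock: 2.97
tcp_pos: [514.3, -196.4, 301.6]
orientation: [3.141, -0.0, 0.684]
contact_force: [-0.1, -0.6, 0.1]
width: 0.601
```

step_arm:
  steps:
    - [[0,0,0],[0,0,0.078],0.4]
    - [[0,0,0],[0,0,0.156],0.4]
    - [[0,0,0],[0,0,0.234],0.4]
    - [[0,0,0],[0,0,0.312],0.4]
    - [[0,0,0],[0,0,0.39],0.4]

```text
clock: 3.38
tcp_pos: [514.3, -196.4, 301.6]
orientation: [3.141, 0.0, 1.297]
contact_force: [0.6, 0.0, 1.0]
width: 0.6
```

step_arm:
  steps:
    - [[0,0,0],[0,0,0.078],0.4]
    - [[0,0,0],[0,0,0.156],0.4]
    - [[0,0,0],[0,0,0.234],0.4]
    - [[0,0,0],[0,0,0.312],0.4]
    - [[0,0,0],[0,0,0.39],0.4]

```text
clock: 3.8
tcp_pos: [514.3, -196.4, 301.5]
orientation: [3.141, 0.0, 1.91]
contact_force: [0.4, -0.5, -0.0]
width: 0.594
```

step_arm:
  steps:
    - [[0,0,0],[0,0,0.078],0.4]
    - [[0,0,0],[0,0,0.156],0.4]
    - [[0,0,0],[0,0,0.234],0.4]
    - [[0,0,0],[0,0,0.312],0.4]
    - [[0,0,0],[0,0,0.39],0.4]

```text
clock: 4.22
tcp_pos: [514.3, -196.4, 301.6]
orientation: [3.142, 0.0, 2.522]
contact_force: [-0.4, -0.4, 0.1]
width: 0.602
```

step_arm:
  steps:
    - [[0.14,0.09,0],[0,0,0.078],0.4]
    - [[0.28,0.18,0],[0,0,0.156],0.4]
    - [[0.42,0.27,0],[0,0,0.234],0.4]
    - [[0.56,0.36,0],[0,0,0.312],0.4]
    - [[0.715,0.443,0],[0,0,0.39],0.4]

```text
clock: 4.63
tcp_pos: [600.7, -142.8, 301.7]
orientation: [-3.142, 0.0, 3.135]
contact_force: [0.7, -0.1, -0.3]
width: 0.595
```

step_arm:
  steps:
    - [[0,0,-0.2],[0,0,0.078],0.4]
    - [[0,0,-0.4],[0,0,0.156],0.4]
    - [[0,0,-0.6],[0,0,0.234],0.4]
    - [[0,0,-0.8],[0,0,0.312],0.4]
    - [[0,0,-1],[0,0,0.39],0.4]

```text
clock: 5.05
tcp_pos: [600.2, -143.3, 180.5]
orientation: [-3.141, 0.0, -2.535]
contact_force: [0.2, -0.2, -0.2]
width: 0.6
```

step_arm:
  steps:
    - [[0,0,0],[0,0,0.078],0.4]
    - [[0,0,0],[0,0,0.156],0.4]
    - [[0,0,0],[0,0,0.202],0.4]
    - [[0,0,0],[0,0,0.202],0.4]
    - [[0,0,0],[0,0,0.202],0.4]

```text
clock: 5.47
tcp_pos: [600.3, -143.2, 181.5]
orientation: [-3.141, 0.0, -2.226]
contact_force: [0.6, 0.0, 0.5]
width: 0.596
```

```bash
python3 look.py w2.png
```

```text
5.4667 [ 600.32828843 -143.24404733  181.48481151] [-3.14137640e+00  8.44998676e-05 -2.22610035e+00] [-0.23422468 -1.14971697]
[ 558.73108534 -198.02827678  302.06785879]
dial_left_grip 0.87 [287. 224.] [ 596. -143.   98.]
dial_right_grip 0.83 [172. 114.] [ 608. -234.   98.]
dial_right_grip 0.47 [238. 164.] [ 596. -190.   98.]
bolt_home 0.56 [305. 106.] [ 545. -192.   80.]
```

View pics/w2.png

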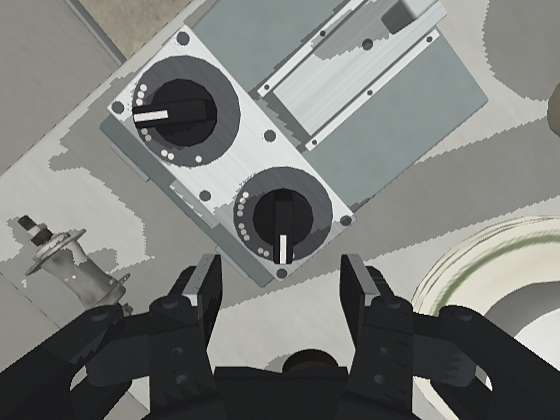

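The left bar is aligned with the jaws: pointer (283,248), skirt centre (283,217). Now down, grip and turn.

step_arm:
  steps:
    - [[0,0,-0.2],[0,0,0],0.4]
    - [[0,0,-0.4],[0,0,0],0.4]
    - [[0,0,-0.55],[0,0,0],0.4]
    - [[0,0,-0.63],[0,0,0],0.4]
    - [[0,0,-0.63],[0,0,0],0.4]

```text
clock: 6.18
tcp_pos: [598.7, -142.3, 103.0]
orientation: [3.137, -0.002, -2.224]
contact_force: [-0.1, 0.0, 0.4]
width: 0.6
```

step_arm:
  steps:
    - [[0,0,0],[0,0,0],1]
    - [[0,0,0],[0,0,0],1]
    - [[0,0,0],[0,0,0],1]
    - [[0,0,0],[0,0,0],1]
    - [[0,0,0],[0,0,0],1]

```text
clock: 6.6
tcp_pos: [599.9, -141.8, 107.6]
orientation: [3.14, 0.001, -2.223]
contact_force: [-4.2, 3.2, 5.8]
width: 0.128
```

step_arm:
  steps:
    - [[0,0,0],[0,0,0],1]
    - [[0,0,0],[0,0,0],1]
    - [[0,0,0],[0,0,0],1]
    - [[0,0,0],[0,0,0],1]
    - [[0,0,0],[0,0,0],1]

```text
clock: 7.02
tcp_pos: [599.9, -141.8, 107.6]
orientation: [3.141, 0.001, -2.223]
contact_force: [-4.8, 3.8, 5.0]
width: 0.123
```

step_arm:
  steps:
    - [[0,0,0],[0,0,-0.075],1]
    - [[0,0,0],[0,0,-0.15],1]
    - [[0,0,0],[0,0,-0.225],1]
    - [[0,0,0],[0,0,-0.3],1]
    - [[0,0,0],[0,0,-0.375],1]

```text
clock: 7.43
tcp_pos: [599.7, -141.6, 107.6]
orientation: [3.14, 0.0, -2.817]
contact_force: [-5.0, 4.2, 5.1]
width: 0.126
```

step_arm:
  steps:
    - [[0,0,0],[0,0,-0.075],1]
    - [[0,0,0],[0,0,-0.15],1]
    - [[0,0,0],[0,0,-0.225],1]
    - [[0,0,0],[0,0,-0.3],1]
    - [[0,0,0],[0,0,-0.382],1]

```text
clock: 7.85
tcp_pos: [599.7, -141.3, 107.6]
orientation: [3.139, -0.001, 2.87]
contact_force: [-4.2, 4.8, 6.2]
width: 0.127
```

step_arm:
  steps:
    - [[0,0,0],[0,0,0],1]
    - [[0,0,0],[0,0,0],1]
    - [[0,0,0],[0,0,0],0.4]
    - [[0,0,0],[0,0,0],0.4]
    - [[0,0,0],[0,0,0],0.4]

```text
clock: 8.27
tcp_pos: [601.3, -143.1, 106.7]
orientation: [-3.141, 0.002, 2.874]
contact_force: [0.4, -0.2, 0.1]
width: 0.545
```

step_arm:
  steps:
    - [[0,0,0],[0,0,0],0.4]
    - [[0,0,0.2],[0,0,0],0.4]
    - [[0,0,0.4],[0,0,0],0.4]
    - [[0,0,0.6],[0,0,0],0.4]
    - [[0,0,0.63],[0,0,0],0.4]

```text
clock: 8.68
tcp_pos: [603.1, -143.6, 186.4]
orientation: [3.141, 0.009, 2.874]
contact_force: [1.6, -0.2, 0.4]
width: 0.599
```

step_arm:
  steps:
    - [[0.01,-0.2,0],[0,0,-0.06],0.4]
    - [[0.03,-0.4,0],[0,0,-0.12],0.4]
    - [[0.045,-0.6,0],[0,0,-0.178],0.4]
    - [[0.055,-0.755,0],[0,0,-0.178],0.4]
    - [[0.055,-0.755,0],[0,0,-0.178],0.4]

```text
clock: 9.1
tcp_pos: [606.9, -237.3, 180.4]
orientation: [-3.14, 0.001, 2.59]
contact_force: [0.3, 0.1, -0.6]
width: 0.6
```

step_arm:
  steps:
    - [[0,0,0],[0,0,0],0.4]
    - [[0,0,0],[0,0,0],0.4]

```text
clock: 9.27
tcp_pos: [606.8, -233.0, 180.7]
orientation: [3.141, -0.001, 2.595]
contact_force: [-0.2, -0.1, 0.9]
width: 0.601
```

```bash
python3 look.py w3.png
```

```text
9.2667 [ 606.82362458 -233.02958354  180.6999614 ] [ 3.14135662e+00 -1.12009394e-03  2.59491279e+00] [-0.36683835  0.17984142]
[ 548.73348991 -198.72791816  301.33345568]
bridge_mid 0.85 [334. 174.] [ 604. -188.   58.]
dial_left_grip 0.85 [412. 136.] [ 599. -142.   98.]
dial_right_grip 0.68 [279. 230.] [ 607. -236.   98.]
dial_right_grip 0.59 [414. 138.] [ 600. -141.   98.]
bolt_home 0.91 [287. 104.] [ 547. -194.   80.]
```

View pics/w3.png

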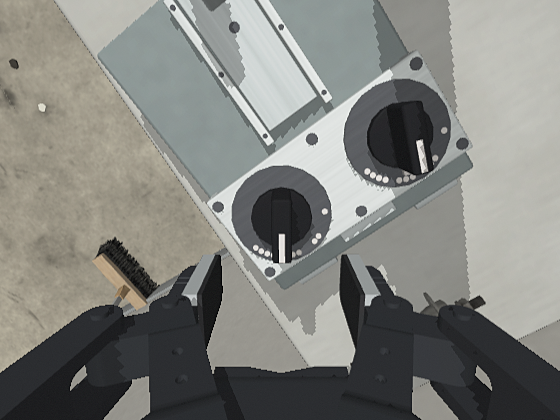

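The right bar is aligned: pointer (282,248), skirt centre (282,218). The left pointer is at (420,155), by the three-dot mark. I'll grip and turn the right dial.

step_arm:
  steps:
    - [[0,0,-0.2],[0,0,0],0.4]
    - [[0,0,-0.4],[0,0,0],0.4]
    - [[0,0,-0.55],[0,0,0],0.4]
    - [[0,0,-0.61],[0,0,0],0.4]
    - [[0,0,-0.61],[0,0,0],0.4]

```text
clock: 9.98
tcp_pos: [605.6, -232.4, 105.7]
orientation: [-3.141, -0.005, 2.595]
contact_force: [-0.7, 0.1, 0.9]
width: 0.602
```

step_arm:
  steps:
    - [[0,0,0],[0,0,0],1]
    - [[0,0,0],[0,0,0],1]
    - [[0,0,0],[0,0,0],1]
    - [[0,0,0],[0,0,0],1]
    - [[0,0,0],[0,0,0],1]

```text
clock: 10.4
tcp_pos: [608.3, -233.5, 110.1]
orientation: [3.14, 0.003, 2.595]
contact_force: [0.6, 1.7, 5.2]
width: 0.123
```

step_arm:
  steps:
    - [[0,0,0],[0,0,0],1]
    - [[0,0,0],[0,0,0.075],1]
    - [[0,0,0],[0,0,0.15],1]
    - [[0,0,0],[0,0,0.225],1]
    - [[0,0,0],[0,0,0.3],1]

```text
clock: 10.82
tcp_pos: [608.5, -233.1, 110.1]
orientation: [3.141, 0.004, 3.072]
contact_force: [0.7, 1.0, 5.9]
width: 0.124
```

step_arm:
  steps:
    - [[0,0,0],[0,0,0.075],1]
    - [[0,0,0],[0,0,0.15],1]
    - [[0,0,0],[0,0,0.225],1]
    - [[0,0,0],[0,0,0.3],1]
    - [[0,0,0],[0,0,0.324],1]

```text
clock: 11.23
tcp_pos: [608.4, -232.6, 110.1]
orientation: [-3.141, 0.004, -2.703]
contact_force: [0.9, 3.3, 6.5]
width: 0.125
```

step_arm:
  steps:
    - [[0,0,0],[0,0,0],1]
    - [[0,0,0],[0,0,0],1]
    - [[0,0,0],[0,0,0],0.4]
    - [[0,0,0],[0,0,0],0.4]
    - [[0,0,0],[0,0,0],0.4]

```text
clock: 11.65
tcp_pos: [606.7, -233.6, 107.8]
orientation: [3.141, -0.001, -2.708]
contact_force: [0.6, 1.1, -0.1]
width: 0.54
```

step_arm:
  steps:
    - [[0,0,0],[0,0,0],0.4]
    - [[0,0,0.2],[0,0,0],0.4]
    - [[0,0,0.4],[0,0,0],0.4]
    - [[0,0,0.6],[0,0,0],0.4]
    - [[0,0,0.8],[0,0,0],0.4]

```text
clock: 12.07
tcp_pos: [606.7, -233.5, 204.6]
orientation: [3.141, -0.001, -2.708]
contact_force: [1.6, -0.5, 0.6]
width: 0.6
```

step_arm:
  steps:
    - [[-0.2,0.07,0.2],[0,0,-0.06],0.4]
    - [[-0.4,0.14,0.4],[0,0,-0.12],0.4]
    - [[-0.6,0.21,0.6],[0,0,-0.18],0.4]
    - [[-0.8,0.28,0.63],[0,0,-0.225],0.4]
    - [[-0.89,0.3,0.63],[0,0,-0.225],0.4]

```text
clock: 12.48
tcp_pos: [498.7, -197.0, 282.6]
orientation: [-3.14, 0.003, -3.064]
contact_force: [0.5, -0.8, 0.1]
width: 0.599
```

step_arm:
  steps:
    - [[0,0,0],[0,0,0],0.4]
    - [[0,0,0],[0,0,0],0.4]
    - [[0,0,0],[0,0,0],0.4]

```text
clock: 12.73
tcp_pos: [500.8, -197.7, 279.3]
orientation: [-3.142, -0.0, -3.062]
contact_force: [-0.4, 0.2, -0.0]
width: 0.598
```

```bash
python3 look.py w4.png; python3 -c "
import cv2
a=cv2.imread('pics/w4.png')
cv2.imwrite('pics/w4c.png',cv2.resize(a[:300,100:500],None,fx=2,fy=2,interpolation=cv2.INTER_CUBIC))"
```

```text
12.7333 [ 500.76177515 -197.69364383  279.3089678 ] [-3.14154282e+00 -6.56972928e-05 -3.06159518e+00] [-0.3759648  -0.45596227]
[ 432.88292    -204.02769314  399.88226356]
bridge_mid 0.96 [281. 277.] [ 602. -190.   58.]
dial_left_grip 0.67 [334. 295.] [ 597. -139.   98.]
dial_left_grip 0.54 [284. 140.] [ 456. -199.   98.]
dial_right_grip 0.94 [231. 300.] [ 611. -237.   98.]
bolt_grip 0.67 [286. 140.] [ 457. -197.   80.]
bolt_home 0.63 [284. 232.] [ 544. -192.   80.]
```

View pics/w4c.png

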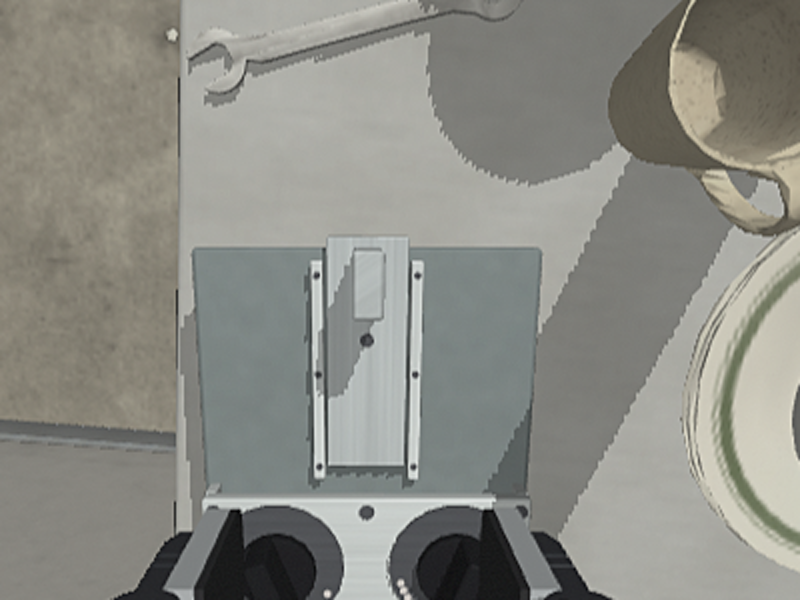

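The bolt fin's top is at crop (368,284), the plate straight between the rails. The fingers hide the dials, so I'm moving over them to check their settings first.

step_arm:
  steps:
    - [[0.25,0.02,0],[0,0,0],0]
    - [[0.5,0.04,0],[0,0,0],0]
    - [[0.75,0.06,0],[0,0,0],0]
    - [[0.85,0.07,0],[0,0,0],0]
    - [[0.85,0.07,0],[0,0,0],0]

```text
clock: 13.45
tcp_pos: [604.7, -188.3, 277.8]
orientation: [3.141, -0.001, -3.06]
contact_force: [-1.0, 0.8, -0.8]
width: 1.001
```

step_arm:
  steps:
    - [[0,0,0],[0,0,0],0.4]
    - [[0,0,0],[0,0,0],0.4]
    - [[0,0,0],[0,0,0],0.4]

```text
clock: 13.7
tcp_pos: [601.4, -189.2, 279.9]
orientation: [3.142, -0.0, -3.062]
contact_force: [-0.3, 0.6, -0.2]
width: 0.609
```

```bash
python3 - <<'E'
from h import *
import json; c=json.load(open('ci.json'))
print('fin',back('wrist',(100+368.5/2,284.5/2),94,c))
E
python3 look.py w5.png; python3 -c "
import cv2
a=cv2.imread('pics/w5.png')
cv2.imwrite('pics/w5c.png',cv2.resize(a[100:250,180:380],None,fx=4,fy=4,interpolation=cv2.INTER_CUBIC))"
```

```text
fin [ 458.07999342 -199.05825303   94.        ]
13.7 [ 601.3649059  -189.2070996   279.93105927] [ 3.14154413e+00 -4.88500123e-04 -3.06212709e+00] [-0.304762   -0.38422751]
[ 533.53457743 -195.53140736  400.57091043]
bridge_mid 0.95 [282. 182.] [ 601. -189.   58.]
dial_left_grip 0.75 [341. 194.] [ 599. -137.   98.]
dial_right_grip 0.79 [229. 197.] [ 609. -235.   98.]
bolt_grip 0.81 [280.  20.] [ 461. -202.   80.]
bolt_home 0.87 [285. 127.] [ 547. -191.   80.]
```

View pics/w5c.png

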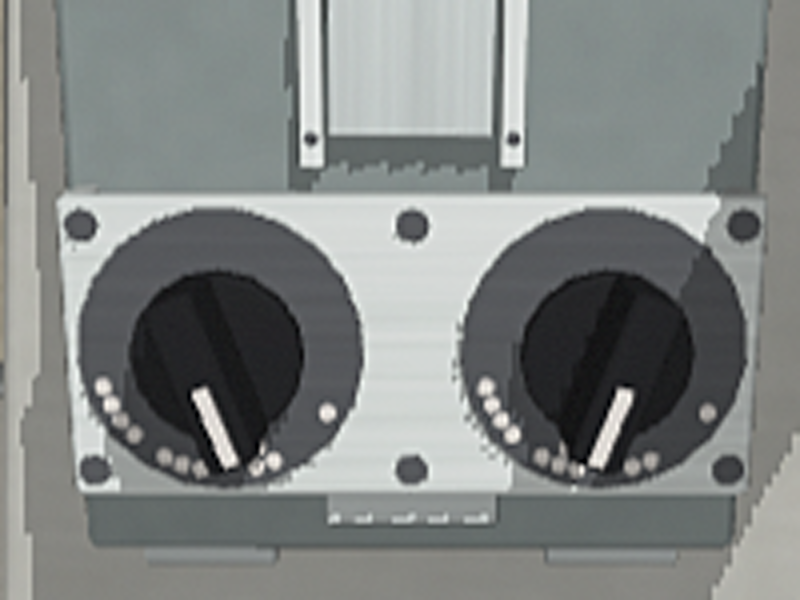

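Run:
```python
from h import *
import json; c=json.load(open('ci.json'))
B=lambda u,v,z: back('wrist',(u/4+180,v/4+100),z,c)
L=B(604,349,70);R=B(220,347,70);d=L-R;y=np.arctan2(-d[0],d[1]);print(L,R,np.linalg.norm(d),y)
for p,q in(((598,465),(627,393)),((230,465),(201,390))):
    d=B(*p,107)-B(*q,107);print('dial',1.05-(np.arctan2(d[1],d[0])-.08))
```

```text
[ 599.47870889 -141.94748034   70.        ] [ 606.36315965 -233.78024407   70.        ] 92.09045638312426 0.07482729175205192
dial 1.3854654473462948
dial 0.7242730598792924
```

Both dials are on their marks: left 1.39 (code 1.4), right 0.72 (code 0.7). Now the bolt.

step_arm:
  steps:
    - [[-0.25,-0.02,0],[0,0,0],0.4]
    - [[-0.5,-0.04,0],[0,0,0],0.4]
    - [[-0.75,-0.05,0],[0,0,0],0.4]
    - [[-0.95,-0.07,0],[0,0,0],0.4]
    - [[-1,-0.07,0],[0,0,0],0.4]

```text
clock: 14.42
tcp_pos: [478.8, -197.5, 280.4]
orientation: [-3.142, -0.001, -3.063]
contact_force: [-0.7, 0.2, 0.2]
width: 0.599
```

step_arm:
  steps:
    - [[-0.2,-0.015,-0.2],[0,0,0],0.4]
    - [[-0.2,-0.015,-0.5],[0,0,0],0.4]
    - [[-0.2,-0.015,-0.75],[0,0,0],0.4]
    - [[-0.2,-0.015,-0.8],[0,0,0],0.4]
    - [[-0.2,-0.015,-0.8],[0,0,0],0.4]

```text
clock: 14.83
tcp_pos: [457.1, -198.6, 181.9]
orientation: [3.139, -0.004, -3.061]
contact_force: [-0.3, -0.3, 0.2]
width: 0.598
```

step_arm:
  steps:
    - [[0,0,-0.25],[0,0,0],0.4]
    - [[0,0,-0.5],[0,0,0],0.4]
    - [[0,0,-0.7],[0,0,0],0.4]
    - [[0,0,-0.8],[0,0,0],0.4]
    - [[0,0,-0.8],[0,0,0],0.4]

```text
clock: 15.25
tcp_pos: [458.3, -198.9, 86.7]
orientation: [3.14, -0.002, -3.061]
contact_force: [0.5, -0.5, 0.4]
width: 0.605
```

step_arm:
  steps:
    - [[0,0,0],[0,0,0],0.4]
    - [[0,0,0],[0,0,0],1]
    - [[0,0,0],[0,0,0],1]
    - [[0,0,0],[0,0,0],1]
    - [[0,0,0],[0,0,0],1]

```text
clock: 15.67
tcp_pos: [459.6, -199.7, 89.5]
orientation: [-3.14, 0.003, -3.061]
contact_force: [-0.4, 0.6, 5.7]
width: 0.15
```

step_arm:
  steps:
    - [[0,0,0],[0,0,0],1]
    - [[0,0,0],[0,0,0],1]
    - [[0,0,0],[0,0,0],1]

```text
clock: 15.92
tcp_pos: [459.6, -199.7, 89.5]
orientation: [-3.14, 0.003, -3.062]
contact_force: [-0.5, 0.6, 5.5]
width: 0.152
```

step_arm:
  steps:
    - [[0.1,0.008,0],[0,0,0],1]
    - [[0.2,0.016,0],[0,0,0],1]
    - [[0.3,0.024,0],[0,0,0],1]
    - [[0.4,0.032,0],[0,0,0],1]
    - [[0.5,0.04,0],[0,0,0],1]

```text
clock: 16.33
tcp_pos: [518.1, -194.9, 89.5]
orientation: [-3.14, -0.0, -3.062]
contact_force: [-4.7, -1.3, 10.2]
width: 0.156
```

step_arm:
  steps:
    - [[0.04,0.003,0],[0,0,0],1]
    - [[0.08,0.006,0],[0,0,0],1]
    - [[0.12,0.01,0],[0,0,0],1]
    - [[0.16,0.013,0],[0,0,0],1]
    - [[0.19,0.015,0],[0,0,0],1]

```text
clock: 16.75
tcp_pos: [540.8, -193.1, 89.5]
orientation: [-3.14, -0.0, -3.062]
contact_force: [-5.7, 0.0, 8.7]
width: 0.15
```

step_arm:
  steps:
    - [[0.02,0.0015,0],[0,0,0],1]
    - [[0.04,0.003,0],[0,0,0],1]
    - [[0.05,0.004,0],[0,0,0],1]
    - [[0.05,0.004,0],[0,0,0],1]

```text
clock: 17.08
tcp_pos: [546.7, -192.7, 89.5]
orientation: [-3.14, -0.0, -3.062]
contact_force: [-4.0, -1.2, 7.7]
width: 0.155
```

step_arm:
  steps:
    - [[0.01,0.001,0],[0,0,0],1]
    - [[0.02,0.002,0],[0,0,0],1]
    - [[0.02,0.002,0],[0,0,0],1]

```text
clock: 17.33
tcp_pos: [546.8, -192.6, 89.5]
orientation: [-3.14, -0.005, -3.063]
contact_force: [-11.3, -1.2, 12.9]
width: 0.153
```

Motion stopped at x = 546.8 after 87.3 mm of travel, with the force rising. I'll push slightly more to confirm it's seated.

step_arm:
  steps:
    - [[0.015,0.001,0],[0,0,0],1]
    - [[0.03,0.002,0],[0,0,0],1]
    - [[0.03,0.002,0],[0,0,0],1]

```text
clock: 17.58
tcp_pos: [546.9, -192.5, 89.5]
orientation: [-3.14, -0.011, -3.063]
contact_force: [-20.6, -0.8, 19.3]
width: 0.155
```

step_arm:
  steps:
    - [[-0.048,-0.003,0],[0,0,0],1]
    - [[-0.048,-0.003,0],[0,0,0],1]
    - [[-0.048,-0.003,0],[0,0,0],0.4]
    - [[-0.048,-0.003,0],[0,0,0],0.4]
    - [[-0.048,-0.003,0],[0,0,0],0.4]

```text
clock: 18.0
tcp_pos: [547.6, -192.0, 87.8]
orientation: [-3.141, 0.001, -3.062]
contact_force: [0.5, 0.1, 1.4]
width: 0.571
```

step_arm:
  steps:
    - [[0,0,0],[0,0,0],0.4]
    - [[0,0,0.2],[0,0,0],0.4]
    - [[0,0,0.5],[0,0,0],0.4]
    - [[0,0,0.8],[0,0,0],0.4]
    - [[0,0,1],[0,0,0],0.4]

```text
clock: 18.42
tcp_pos: [548.4, -192.2, 210.8]
orientation: [-3.14, 0.003, -3.061]
contact_force: [0.2, -0.7, 0.7]
width: 0.601
```

step_arm:
  steps:
    - [[0.1,0.01,0.2],[0,0,0],0.4]
    - [[0.3,0.025,0.4],[0,0,0],0.4]
    - [[0.45,0.035,0.6],[0,0,0],0.4]
    - [[0.45,0.035,0.6],[0,0,0],0.4]
    - [[0.45,0.035,0.6],[0,0,0],0.4]

```text
clock: 18.83
tcp_pos: [602.9, -187.8, 280.7]
orientation: [-3.14, 0.003, -3.061]
contact_force: [-0.5, 1.2, -0.8]
width: 0.6
```

```bash
python3 look.py w6.png; python3 -c "
import cv2
a=cv2.imread('pics/w6.png')
cv2.imwrite('pics/w6c.png',cv2.resize(a[50:250,160:400],None,fx=3,fy=3,interpolation=cv2.INTER_CUBIC))"
```

```text
18.8333 [ 602.92919172 -187.75325312  280.66525785] [-3.14040320e+00  2.95262719e-03 -3.06064533e+00] [-0.30188391 -0.38282947]
[ 534.68413812 -194.04163369  401.04699866]
bridge_mid 0.58 [280. 181.] [ 602. -190.   58.]
dial_left_grip 0.72 [337. 191.] [ 599. -139.   98.]
dial_right_grip 0.71 [225. 194.] [ 610. -238.   98.]
bolt_grip 0.56 [281. 122.] [ 545. -194.   80.]
```

View pics/w6c.png

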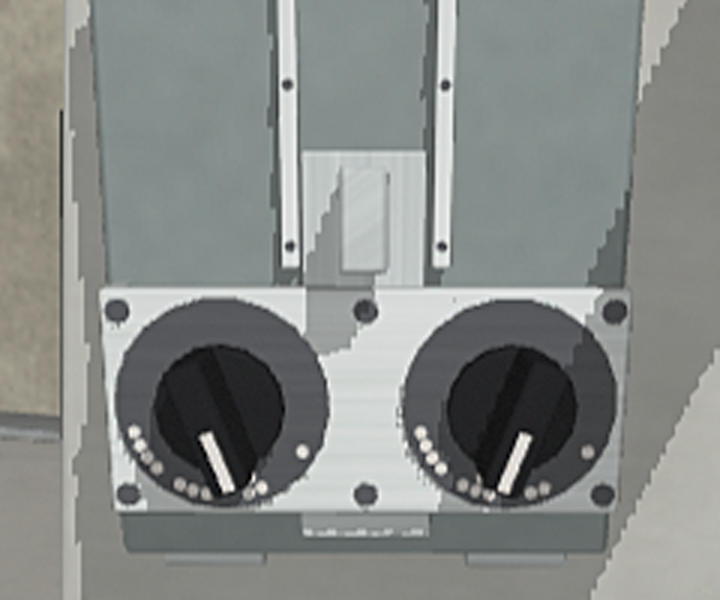

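Run:
```python
from h import *
import json; c=json.load(open('ci.json'))
B=lambda u,v,z: back('wrist',(u/3+160,v/3+50),z,c)
f=B(365,219,94);L=B(511,403,70);R=B(222,402,70);d=(L+R)/2-f;print(f,L,R,d, 'ahead',d[0]*np.cos(.08)+d[1]*np.sin(.08))
for p,q in(((507,492),(527,435)),((227,491),(205,435))):
    e=B(*p,107)-B(*q,107);print('dial',1.05-(np.arctan2(e[1],e[0])-.08))
```

```text
[ 545.04850933 -192.86711554   94.        ] [ 599.02903724 -141.55368894   70.        ] [ 606.26628025 -233.67163756   70.        ] [ 57.59914941   5.2544523  -24.        ] ahead 57.834838362678006
dial 1.3390488027084975
dial 0.7185898130838455
```

The bolt sits 57.8 mm short of the dial line (58 when home), and the dials read 1.34–1.39 and 0.72, so I'm handing in.

```bash
python3 -c "
from plant import *
print(job_done(), observe()['clock'])"
```

```text
the job is handed in; nothing more can be done
the job is handed in; nothing more can be done
```

The strongbox is locked and the job is handed in at about 19 s of the 58 s allowed. I turned the left dial to three dots first, then the right dial to two dots. After checking both in the camera, I pushed the bolt home, released it and lifted clear.

Last checks:
- **Left dial:** it measures about 1.34 to 1.39 rad across two looks (target 1.4, within 0.2 rad).
- **Right dial:** it measures about 0.72 rad (target 0.7, within 0.2 rad).
- **Bolt:** it travelled 87 mm and then stopped moving while the horizontal force rose to about 21 N. The camera puts the fin 57.8 mm in front of the dial line, against 58 mm when fully home.
- **Forces:** the highest I read was about 28 N in total, during that last push. Readings came only at the end of each move.
- **Tape roll, hub and spanner:** the planned path kept clear of them. I took no final picture of them, so that they are unmoved is not confirmed.

No check failed.

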